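Scrub a slanted sample jar with a long brush

ROBOT

A 7-joint arm with a two-finger parallel gripper is mounted at the origin on the work surface. World frame = base frame: x ahead of the robot, y to its left, z up, the work surface at z = 0. Lengths are in m, angles in rad, forces in N, time in s.
With the tool pointing down it reaches from about 0.425 to 0.925 m from the base axis. Payload 6.8 kg.
Tool frame: the origin (TCP) lies at the very end of the fingers, on their centre line; the grasp point (between the pads) lies bot.grip_depth behind it (bot.grip_depth is the distance from the TCP to the grasp point, in m); z points along the fingers, y is the line along which they close (so a half turn about z gives the same grasp; the last joint's range is limited). The gripper opens to 85 mm and grips with 20 to 120 N. Pads are 22 mm wide; open, the fingers measure 114 mm over their backs; the gripper's body (76 mm by 85 mm) begins 54 mm behind the grasp point. The pads swing forward as they close: fully open they stand 13 mm farther back than shut.
Start: joints at [1.023, 0.477, 0.022, 1.555, -0.011, 1.109, -0.083], TCP at [0.287, -0.611, 0.231] pointing down, gripper open.
Joint ranges: [-2.96, 2.96], [-0.34, 2.1], [-1.41, 1.46], [0.24, 2.44], [-1.37, 4.51], [0.17, 1.92], [-2.96, 2.96]. Speed limits (rad/s): [2.39, 2.39, 3.14, 3.14, 3.14, 3.14, 3.14].

INTERFACE

Orientations are given as a unit quaternion [w, x, y, z].
In Python, from station import bot gives the robot as it stands.
- The arm moves only by the tool send_rows, never from a script. Its arguments are lists of equal length, an entry for each row: "slide": the shift along the tool's x, y, z in mm, a list of three; "roll": the turn about the tool's z in degrees; "claw": the opening, from 0 (shut) to 1 (fully open). A call has exactly 8 rows; each row is the pose to reach, as a shift and turn from the pose commanded when the call began, along the tool's axes at that moment; what a row does not reach only later rows make up. A row lasts 1/12 s, in which the tool goes at most 41.7 mm and 7.16 degrees, less where a joint would pass 70% of its speed; a pose out of reach is approached as far as the arm can. A call with a gripper value outside its range is refused whole. The fingers move at their own pace and stop on an object; "force" is the grip in N (left out, the last holds). Time passes only in rows, so rows that repeat a pose let the fingers close, or fill a call up. It gives the time, the measured TCP pose, the force, the opening and the grip force at its end, in the units of the state.
- bot.get_obs(): the state, without advancing time (a new reading comes with each control period).
- bot.read_camera(name): name is "scene" or "top"; returns the picture (420x560x3 uint8, red, green, blue); there is no depth.
- bot.camera_model(name): a dict with "camera_matrix" (3x3 intrinsics, pixels), "D" ([k1, k2, p1, p2, k3] as OpenCV has them; the pictures are not rectified), "camera_from_world" (4x4, takes a point from world to camera coordinates). Camera axes: x right, y down, z forward; pixel columns grow to the right and rows downward; lengths in m; the calibration is good to about 2 mm. A picture is of the moment at which its call begins. camera_model takes no time and is no camera call.
- bot.hand_in(): hands the job in; it is judged then, once.
The state is a dict: "t": time; "q": joint angles; "joint_vel": joint speeds; "joint_torque": joint torques, N m; "eef_pos": TCP position; "tool_rot": TCP orientation; "contact_force": force on the tool from outside, world axes, zero at the start; "torque": the same for the moment, N m; "gripper_width": opening from 0.0 (shut) to 1.0 (fully open); "grasp_force": force on a finger pad.
Only numpy, scipy, OpenCV 4.12 (cv2) and the standard library are available. Lean on these libraries where they do the work, as an engineer would, in place of code of your own. Each camera call takes 0.05 s, during which the arm holds its last target. There are 200 camera calls.

TASK

Pull the long brush out of its sleeve, lay it across the two notches of the rest and let go, so that you can take it again by the handle end. Scrub the inside of the slanted jar with it in three strokes, each pressing the head gently on the jar's floor, and drawing it up until the head is near the mouth between strokes. Then lay the brush back across the rest and let go; do not disturb the tube rack, the bottle or the beaker.

Things in the scene. Friction and masses are not known exactly. Their poses are not given: they have to be found in the camera images.
- brush: Loose straight brush, 260 mm long, about 80 g. x: along it, to the head. Origin on its axis, mid-shaft. Round shaft, 16 mm diameter, x = -100 to 100 mm (black handle below 5, bare steel above); head of stiff pale bristles, 30 mm diameter, x = 100 to 160 mm, tapering at the tip. At the start it lies level in the sleeve, handle inside; the head and about 60 mm of shaft stand out.
- brush_tip (a point): End of the brush head, on the brush's axis, 160 mm from the brush's origin along x.
- sleeve: Fixed grey level channel, 150 mm long (x), 34 mm wide, 72 mm high, on a 170 x 90 x 6 mm foot; closed above, on the sides and at the back, open at its +x end. Channel 26 x 26 mm, its floor 42 mm above the bench, 146 mm deep. Origin on the bench under its centre.
- sleeve_mouth (a point): Middle of the sleeve's open end, 50 mm above the bench, at the height of the brush's axis; the sleeve's x axis points out of it, the way the brush is pulled.
- rest: Fixed dark steel brush rest: foot 110 (x) x 80 x 8 mm, two 90 degree V notches, 12 mm thick, at x = -40 and 40 mm. Notch bottoms 45 mm above the bench; arm ends 71 mm above it and 51 mm apart. A brush lies along the rest's x axis, either way round, its shaft in both notches. Origin on the bench under its centre.
- rest_axis (a point): Where the brush's origin should lie on the rest: midway between the notches, 56.3 mm above the bench, on the axis of a shaft lying in them. Axes as the rest's.
- stand: Fixed steel stand, foot 200 x 100 x 10 mm, that holds the jar slanted; the jar's mouth leans to the stand's +x. Origin on the bench under the centre of the foot.
- jar: White round plastic jar fixed in the stand, 171 mm long, outer diameter 50 mm, inner diameter 44 mm, floor 6 mm thick, inside 165 mm deep. Origin at the centre of its mouth, level with the rim, 146 mm above the bench. Its z axis is the jar's axis and points out of the mouth, rising 40 degrees above level towards the stand's +x; the inner floor is at z = -165 mm.
- tube_rack: Bystander: rack of capped tubes, 80 x 200 mm, 100 mm high. Origin under its centre.
- bottle: Bystander: closed white bottle, diameter 60 mm, 130 mm high. Origin under its centre.
- beaker: Bystander: open white beaker, diameter 64 mm, 75 mm high. Origin under its centre.
There are look-alikes about, which are no part of the job. Leave any orange look-alike of the rest alone.

How it is judged:
On the way, in this order (a step that is already met when the one before it is completed fails the run):
1. the brush lies across both notches of the rest, let go and still (x of brush in the frame of rest_axis between -0.035 and 0.035 m and y of brush in the frame of rest_axis between -0.008 and 0.008 m and z of brush in the frame of rest_axis between -0.008 and 0.008 m and angle between the x axis of brush and the x axis of rest, either way round below 0.1 rad and linear speed of brush below 0.03 m/s and contact force between the fingers and brush below 0.2 N), for 0.2 s.
2. the brush head presses on the jar's floor for the first time (tip within 6 mm of the floor, contact over 1 N) (x of brush_tip in the frame of jar between -0.02 and 0.02 m and y of brush_tip in the frame of jar between -0.02 and 0.02 m and z of brush_tip in the frame of jar below -0.159 m and contact force between brush and jar above 1 N), for 0.05 s.
3. the brush head is drawn up at least 80 mm from the floor (x of brush_tip in the frame of jar between -0.02 and 0.02 m and y of brush_tip in the frame of jar between -0.02 and 0.02 m and z of brush_tip in the frame of jar above -0.085 m), for 0.05 s.
4. the brush head presses on the jar's floor for the second time (tip within 6 mm of the floor, contact over 1 N) (all of step 2), for 0.05 s.
5. the brush head is drawn up at least 80 mm from the floor (all of step 3), for 0.05 s.
6. the brush head presses on the jar's floor for the third time (tip within 6 mm of the floor, contact over 1 N) (all of step 4), for 0.05 s.
At the end, for the whole second after the job is handed in: The brush, after its three strokes, lies across both notches of the rest, along it (within 0.1 rad, either way round), its origin within 35 mm of the middle of the rest along it and within 8 mm across and in height, still and let go (all of step 1); the robot touches nothing.
It fails at once if the tube_rack is pushed more than 20 mm or tipped (distance of tube_rack from where it was at the start of the episode above 0.02 m or angle between tube_rack's own z axis and vertical above 0.25 rad).
It fails at once if the bottle is pushed more than 20 mm or tipped (distance of bottle from where it was at the start of the episode above 0.02 m or angle between bottle's own z axis and vertical above 0.25 rad).
It fails at once if the beaker is pushed more than 20 mm or tipped (distance of beaker from where it was at the start of the episode above 0.02 m or angle between beaker's own z axis and vertical above 0.25 rad).
It fails at once if the brush is forced on the jar with more than 30 N (contact force between brush and jar above 30 N).
It also fails if it takes over 69 s, if anything falls off the work surface, if the arm or the gripper's body presses on something with over 40 N, if the wrist force passes 120 N, or if a joint passes its speed limit or range.

## Working session

There is one attempt and no reset: what is moved stays moved. The work goes in short steps, Python scripts to look and compute and a tool call to move; the robot and the scene stay as the last step left them, time stands still between calls to the robot, and variables do not carry over. Pictures are saved under pics/ and viewed, at most 10 in all, crops included, and the job is handed in when it is done.

Besides the shell and the picture viewer there is one more tool, called after "Request:" in YAML: its name, and indented under it one key for each argument. send_rows: Moves the arm, as the interface text tells. Its arguments: {"type":"object","properties":{"slide":{"type":"array","items":{"type":"array","items":{"type":"number"}}},"roll":{"type":"array","items":{"type":"number"}},"claw":{"type":"array","items":{"type":"number"}},"force":{"type":"number"}},"required":["slide","roll","claw"]}

```bash
ls; mkdir -p pics; python3 - <<'E'
from station import bot
import cv2
for n in("scene","top"):
    im=bot.read_camera(n); cv2.imwrite(f"pics/{n}0.png",im[:,:,::-1])
    m=bot.camera_model(n); print(n,m)
o=bot.get_obs();print(o,bot.grip_depth)
E
```

```text
pics
scene {'camera_matrix': array([[463.60395746,   0.        , 276.47525082],
       [  0.        , 463.60395746, 217.1517972 ],
       [  0.        ,   0.        ,   1.        ]]), 'D': array([-0.12039804,  0.        ,  0.        ,  0.        ,  0.        ]), 'camera_from_world': array([[ 0.76812535,  0.64024409, -0.0084235 , -0.43716338],
       [ 0.46697709, -0.56915415, -0.67675398, -0.19676553],
       [-0.43808201,  0.51589831, -0.73616105,  1.50640709],
       [ 0.        ,  0.        ,  0.        ,  1.        ]])}
top {'camera_matrix': array([[511.83947408,   0.        , 275.85591517],
       [  0.        , 511.83947408, 213.95720429],
       [  0.        ,   0.        ,   1.        ]]), 'D': array([0.00961317, 0.        , 0.        , 0.        , 0.        ]), 'camera_from_world': array([[-0.00421101, -0.9998824 , -0.01474602,  0.02319576],
       [-0.9917762 ,  0.00606223, -0.12784057,  0.57769178],
       [ 0.12791493,  0.01408641, -0.9916851 ,  1.53050718],
       [ 0.        ,  0.        ,  0.        ,  1.        ]])}
{'t': 0.1, 'q': array([ 1.02287575,  0.47773597,  0.02233398,  1.55632967, -0.01151206,
        1.10932471, -0.08311591]), 'joint_vel': array([ 0.00260512,  0.00029374, -0.00028129, -0.00088538,  0.00138003,
        0.00082231, -0.00012418]), 'joint_torque': array([ 3.98160701e-03, -5.97762680e+01,  1.61330000e+00, -2.81956261e+01,
        1.27834693e-02,  5.00359369e-03, -4.02187493e-05]), 'eef_pos': array([ 0.28717107, -0.61027783,  0.23042002]), 'tool_rot': array([-8.01427389e-04,  9.75915954e-01,  2.18145258e-01, -2.34100993e-04]), 'contact_force': array([ 0.69802111, -0.3149857 ,  0.54238275]), 'torque': array([0.03675817, 0.01609475, 0.01173221]), 'grasp_force': 0.0, 'gripper_width': 1.0002415454594156} 0.0187
```

View pics/scene0.png

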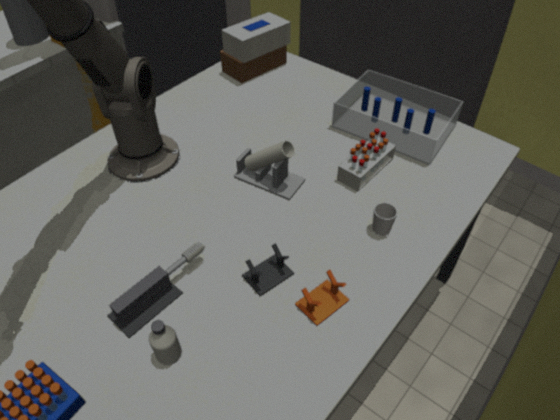

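View pics/top0.png

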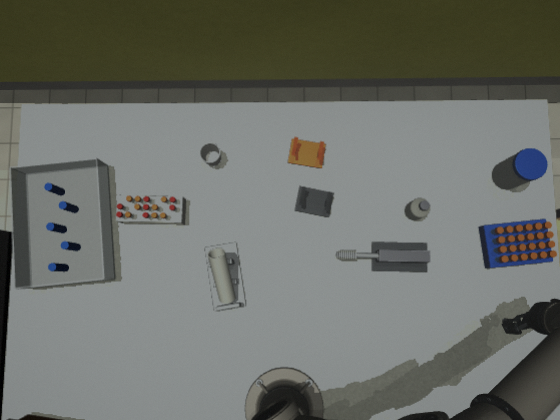

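Scene view: the sleeve is at (145,297) with the brush head at (193,250), the dark rest at (268,270), the jar mouth at (289,149) and the bottle at (163,343). Top view: the brush head is at (346,255), the sleeve at (403,256), the rest at (315,201), and the jar runs from its mouth at about (216,252) to (228,305). I'll enlarge both.

```bash
python3 - <<'E'
import cv2
t=cv2.imread("pics/top0.png");s=cv2.imread("pics/scene0.png")
def crop(im,x0,y0,w,h,k,n):
    c=cv2.resize(im[y0:y0+h,x0:x0+w],None,fx=k,fy=k,interpolation=cv2.INTER_CUBIC)
    c=cv2.convertScaleAbs(c,alpha=1.5)
    for i in range(0,w,20):cv2.putText(c,str(x0+i),(i*k,10),0,.35,(0,0,255));cv2.line(c,(i*k,12),(i*k,18),(0,0,255))
    for i in range(0,h,20):cv2.putText(c,str(y0+i),(0,i*k+4),0,.35,(0,0,255))
    cv2.imwrite(n,c)
crop(t,200,180,240,140,3,"pics/tc.png")
crop(s,100,130,220,210,3,"pics/sc.png") if False else crop(s,100,130,210,200,3,"pics/sc.png")
E
```

```text
(no output)
```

View pics/tc.png

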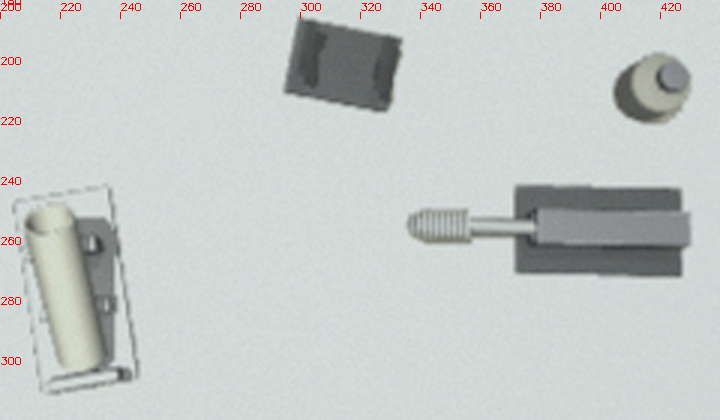

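View pics/sc.png

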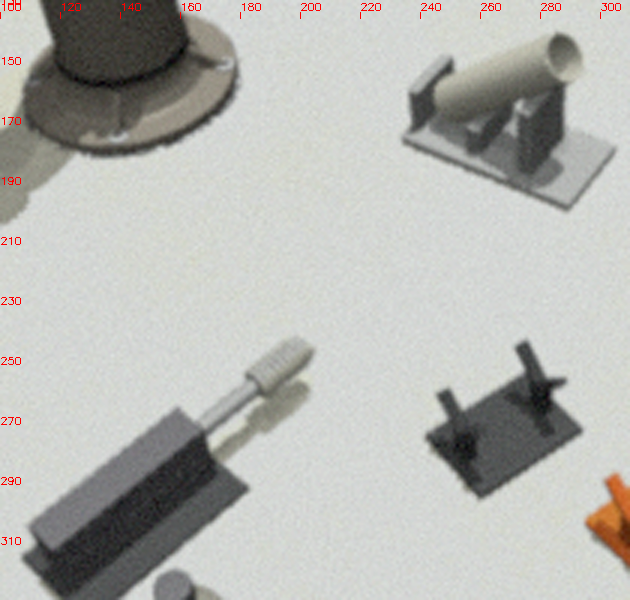

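Crops: in the top view the brush tip is at about (335.7,254.7) and the head base at about (356.7,255); the jar mouth is at about (217,254). The rest foot corners are (300,186), (334,193), (329,217) and (295,211). In the scene view the jar mouth is at about (288,150), the brush tip at about (202.7,245) and the head base at about (185,257.7).

```bash
cat > h.py <<'E'
import numpy as np, cv2
from station import bot
M={n:bot.camera_model(n) for n in("scene","top")}
def ray(n,p):
    m=M[n];u=cv2.undistortPoints(np.array([[p]],float),m["camera_matrix"],m["D"])[0,0]
    T=m["camera_from_world"];R=T[:3,:3];return -R.T@T[:3,3],R.T@np.array([u[0],u[1],1])
def plane(n,p,z):
    c,d=ray(n,p);return c+d*(z-c[2])/d[2]
def tri(pt,ps):
    c1,d1=ray("top",pt);c2,d2=ray("scene",ps)
    s=np.linalg.lstsq(np.c_[d1,-d2],c2-c1,rcond=None)[0]
    a=c1+d1*s[0];b=c2+d2*s[1];return (a+b)/2,np.linalg.norm(a-b)*1e3
def proj(n,P):
    m=M[n];T=m["camera_from_world"];r=cv2.Rodrigues(T[:3,:3])[0]
    return cv2.projectPoints(np.array(P,float).reshape(-1,1,3),r,T[:3,3],m["camera_matrix"],m["D"])[0][:,0]
E
python3 - <<'E'
from h import *
np.set_printoptions(precision=4,suppress=True)
tc=lambda x,y:(200+x/3-.33,180+y/3-.33)
sc=lambda x,y:(100+x/3-.33,130+y/3-.33)
print("tip",tri(tc(407,224),sc(310,346)))
print("junc",tri(tc(470,226),sc(255,384)))
print("jarmouth",tri(tc(51,222),sc(565,60)))
r=np.array([plane("top",tc(*p),.008) for p in((300,17),(402,40),(387,111),(285,93))]);print(r,r.mean(0))
r2=np.array([plane("scene",sc(*p),.008) for p in((427,437),(482,496),(582,430))]);print("rest scene",r2)
s=np.array([plane("top",tc(*p),.01) for p in((13,203),(108,185),(138,377),(43,394))]);print(s,s.mean(0))
f=np.array([plane("top",tc(*p),.006) for p in((515,186),(682,190),(682,276),(515,271))]);print("sleeve foot",f,f.mean(0))
s2=np.array([plane("scene",sc(*p),.01) for p in((403,137),(568,206),(615,150))]);print("stand sc",s2)
# arm tops of rest
print("sleeve top near corner(mouth)",[tri(tc(538,210),sc(178,408)),tri(tc(538,244),sc(208,433))])
E
```

```text
tip (array([ 0.4534, -0.1576,  0.0484]), np.float64(1.5451162600699482))
junc (array([ 0.4511, -0.2192,  0.0545]), np.float64(2.5293744119013093))
jarmouth (array([0.4533, 0.1882, 0.1435]), np.float64(4.207469965378704))
[[ 0.6718 -0.0546  0.008 ]
 [ 0.6466 -0.1607  0.008 ]
 [ 0.5721 -0.1438  0.008 ]
 [ 0.5916 -0.0381  0.008 ]] [ 0.6205 -0.0993  0.008 ]
rest scene [[ 0.5747 -0.1434  0.008 ]
 [ 0.6495 -0.1582  0.008 ]
 [ 0.6714 -0.0542  0.008 ]]
[[0.4785 0.2435 0.01  ]
 [0.4965 0.1455 0.01  ]
 [0.301  0.1138 0.01  ]
 [0.2844 0.2103 0.01  ]] [0.3901 0.1783 0.01  ]
sleeve foot [[ 0.4936 -0.2744  0.006 ]
 [ 0.4886 -0.4454  0.006 ]
 [ 0.4007 -0.4417  0.006 ]
 [ 0.4065 -0.2719  0.006 ]] [ 0.4474 -0.3583  0.006 ]
stand sc [[0.3016 0.1165 0.01  ]
 [0.4955 0.1458 0.01  ]
 [0.4822 0.2387 0.01  ]]
sleeve top near corner(mouth) [(array([ 0.4588, -0.2866,  0.0994]), np.float64(16.153903284547834)), (array([ 0.44  , -0.2804,  0.0381]), np.float64(24.12141428419768))]
```

```bash
cat >> h.py <<'E'
from scipy.spatial.transform import Rotation as Ro
def to(P,yaw=None):
    """slide mm, roll deg from present pose to TCP P with tool-x heading yaw (deg)"""
    o=bot.get_obs();w=o["tool_rot"];R=Ro.from_quat([w[1],w[2],w[3],w[0]]).as_matrix()
    y0=np.degrees(np.arctan2(R[1,0],R[0,0]))
    print("t%.2f pos"%o["t"],o["eef_pos"].round(4),"yaw %.1f"%y0,"tilt",R[:,2].round(3),"w %.3f g %.1f"%(o["gripper_width"],o["grasp_force"]),"F",o["contact_force"].round(1))
    print("slide",(R.T@(np.array(P)-o["eef_pos"])*1e3).round(1),"roll",None if yaw is None else round(y0-yaw,1))
E
python3 -c "
from h import *
to([.4514,-.249,.12],88.2)
print(plane('top',(216.7,253.7),.146),plane('scene',(288,149.7),.146))"
```

```text
t0.10 pos [ 0.2872 -0.6103  0.2304] yaw 25.2 tilt [-0.001  0.001 -1.   ] w 1.000 g 0.0 F [ 0.7 -0.3  0.5]
slide [ 302.4 -256.8  110.8] roll -63.0
[0.45160483 0.18626649 0.146     ] [0.45659383 0.18737169 0.146     ]
```

Request:
send_rows:
  slide:
    - [30,-26,0]
    - [60,-51,0]
    - [90,-77,0]
    - [120,-102,0]
    - [150,-128,0]
    - [180,-154,0]
    - [210,-179,0]
    - [240,-205,0]
  roll: [-7,-14,-21,-28,-35,-42,-49,-56]
  claw: [0.6,0.6,0.6,0.6,0.6,0.6,0.6,0.6]
  force: 40

```text
t: 0.77
eef_pos: [0.4175, -0.3213, 0.2312]
tool_rot: [-0.0, 0.757, 0.653, -0.0]
contact_force: [0.4, -0.2, 0.7]
gripper_width: 0.603
grasp_force: 0.0
```

```bash
python3 -c "
from h import *
to([.4514,-.249,.12],88.2)"
```

```text
t0.77 pos [ 0.4175 -0.3213  0.2312] yaw 81.5 tilt [-0. -0. -1.] w 0.603 g 0.0 F [ 0.4 -0.2  0.7]
slide [ 76.5  23.  111.1] roll -6.7
```

Request:
send_rows:
  slide:
    - [30,10,30]
    - [60,19,60]
    - [76,23,90]
    - [76,23,111]
    - [76,23,111]
    - [76,23,111]
    - [76,23,111]
    - [76,23,111]
  roll: [-4,-7,-7,-7,-7,-7,-7,-7]
  claw: [0.6,0.6,0.6,0.6,0.6,0.6,0.6,0.6]

```text
t: 1.43
eef_pos: [0.4524, -0.253, 0.1219]
tool_rot: [0.001, 0.719, 0.695, 0.0]
contact_force: [-0.6, -0.2, 0.5]
gripper_width: 0.598
grasp_force: 0.0
```

```bash
python3 -c "
from h import *
to([.4514,-.249,.031],88.2)"
```

```text
t1.43 pos [ 0.4524 -0.253   0.1219] yaw 88.1 tilt [ 0.002 -0.002 -1.   ] w 0.598 g 0.0 F [-0.6 -0.2  0.5]
slide [ 4.1 -1.3 90.9] roll -0.1
```

Request:
send_rows:
  slide:
    - [2,-1,25]
    - [4,-1,50]
    - [4,-1,75]
    - [4,-1,91]
    - [4,-1,91]
    - [4,-1,91]
    - [4,-1,91]
    - [4,-1,91]
  roll: [0,0,0,0,0,0,0,0]
  claw: [0.6,0.6,0.6,0.6,0.6,0.5,0.1,0.1]

```text
t: 2.1
eef_pos: [0.452, -0.2484, 0.0311]
tool_rot: [0.002, 0.718, 0.696, 0.001]
contact_force: [-0.4, 0.2, -0.3]
gripper_width: 0.23
grasp_force: 0.5
```

Request:
send_rows:
  slide:
    - [0,0,0]
    - [0,0,0]
    - [0,0,0]
    - [0,0,0]
    - [0,0,0]
    - [5,0,0]
    - [10,0,0]
    - [15,0,0]
  roll: [0,0,0,0,0,0,0,0]
  claw: [0.1,0.1,0.1,0.1,0.1,0.1,0.1,0.1]

```text
t: 2.77
eef_pos: [0.451, -0.2323, 0.0293]
tool_rot: [-0.0, 0.718, 0.696, -0.0]
contact_force: [-0.7, -3.1, 3.8]
gripper_width: 0.167
grasp_force: 39.1
```

```bash
python3 -c "
from h import *
to([.4514+.032*.15,-.249+.15,.031],88.2)"
```

```text
t2.77 pos [ 0.451  -0.2323  0.0293] yaw 88.2 tilt [-0. -0. -1.] w 0.167 g 39.1 F [-0.7 -3.1  3.8]
slide [133.4   1.   -1.7] roll -0.0
```

Request:
send_rows:
  slide:
    - [20,0,-3]
    - [40,0,-3]
    - [60,0,-3]
    - [80,0,-3]
    - [100,1,-3]
    - [120,1,-3]
    - [142,1,-3]
    - [165,1,-3]
  roll: [0,0,0,0,0,0,0,0]
  claw: [0.1,0.1,0.1,0.1,0.1,0.1,0.1,0.1]

```text
t: 3.43
eef_pos: [0.4555, -0.0656, 0.0315]
tool_rot: [-0.001, 0.718, 0.696, -0.001]
contact_force: [-0.2, 0.6, -1.3]
gripper_width: 0.175
grasp_force: 38.9
```

Request:
send_rows:
  slide:
    - [0,0,-20]
    - [0,0,-50]
    - [0,0,-85]
    - [0,0,-110]
    - [0,0,-110]
    - [0,0,-110]
    - [0,0,-110]
    - [0,0,-110]
  roll: [0,0,0,0,0,0,0,0]
  claw: [0.1,0.1,0.1,0.1,0.1,0.1,0.1,0.1]

```text
t: 4.1
eef_pos: [0.4558, -0.0672, 0.1407]
tool_rot: [-0.001, 0.718, 0.696, -0.001]
contact_force: [-0.1, 1.0, -0.2]
gripper_width: 0.171
grasp_force: 39.1
```

```bash
python3 - <<'E'
from h import *
to([.6358,-.0307,.14],78.2)
a=[bot.read_camera(n) for n in("top","scene")]
cv2.imwrite("pics/t1.png",a[0][:,:,::-1]);cv2.imwrite("pics/s1.png",a[1][:,:,::-1])
c=lambda im,x,y:cv2.convertScaleAbs(cv2.resize(im[y:y+200,x:x+200,::-1],(400,400)),alpha=1.5)
cv2.imwrite("pics/a1.png",np.hstack([c(a[0],230,150),c(a[1],130,150)]))
E
```

```text
t4.10 pos [ 0.4558 -0.0672  0.1407] yaw 88.2 tilt [-0.004  0.001 -1.   ] w 0.171 g 39.1 F [-0.1  1.  -0.2]
slide [ 42.  178.8   0. ] roll 10.0
```

View pics/a1.png

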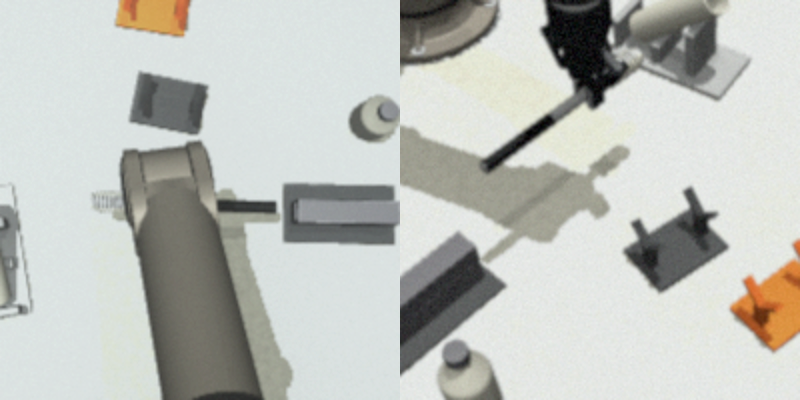

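The brush is held level, free of the sleeve: handle end at about (368,253.5) in top and (173,233) in scene. I triangulate it to get the grip offset along the brush.

```bash
python3 - <<'E'
from h import *
print(tri((368,253.5),(173,233)))
print(plane("top",(368,253.5),.161),plane("scene",(173,233),.161))
E
```

```text
(array([ 0.45086607, -0.23490876,  0.16319518]), np.float64(5.586912226652974))
[ 0.44931696 -0.23753532  0.161     ] [ 0.45103768 -0.23179931  0.161     ]
```

Request:
send_rows:
  slide:
    - [8,30,0]
    - [16,65,0]
    - [24,100,0]
    - [32,135,0]
    - [40,165,0]
    - [41,178,0]
    - [41,178,0]
    - [41,178,0]
  roll: [2,4,6,8,10,10,10,10]
  claw: [0.1,0.1,0.1,0.1,0.1,0.1,0.1,0.1]

```text
t: 4.87
eef_pos: [0.6359, -0.032, 0.1406]
tool_rot: [-0.001, 0.776, 0.631, -0.001]
contact_force: [-0.4, -0.0, -1.9]
gripper_width: 0.168
grasp_force: 39.1
```

```bash
python3 - <<'E'
from h import *
to([.6354,-.0327,.036],78.2)
a=[bot.read_camera(n) for n in("top","scene")]
c=lambda im,x,y:cv2.convertScaleAbs(cv2.resize(im[y:y+133,x:x+133,::-1],(400,400)),alpha=1.5)
cv2.imwrite("pics/a2.png",np.hstack([c(a[0],240,140),c(a[1],190,160)]))
E
```

```text
t4.87 pos [ 0.6359 -0.032   0.1406] yaw 78.2 tilt [-0.003  0.    -1.   ] w 0.168 g 39.1 F [-0.4 -0.  -1.9]
slide [ -0.8  -0.  104.6] roll 0.0
```

View pics/a2.png

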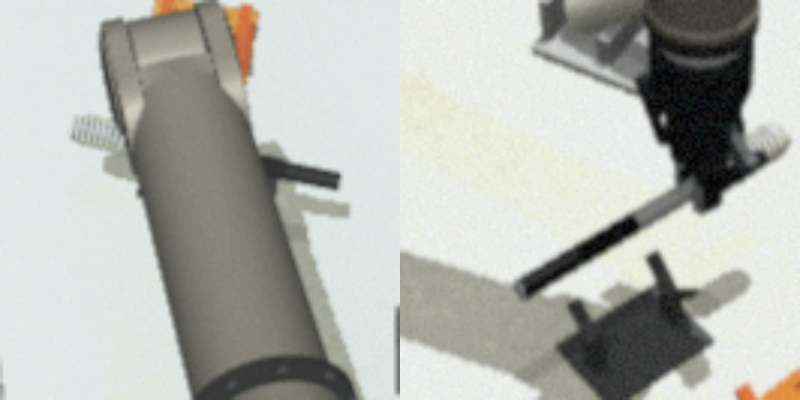

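The brush hangs level and aligned above the rest, with the handle end at about (353,200) in top. Lowering it now.

Request:
send_rows:
  slide:
    - [0,0,25]
    - [0,0,50]
    - [0,0,70]
    - [0,0,82]
    - [0,0,90]
    - [0,0,97]
    - [0,0,102]
    - [0,0,102]
  roll: [0,0,0,0,0,0,0,0]
  claw: [0.1,0.1,0.1,0.1,0.1,0.1,0.1,0.1]

```text
t: 5.63
eef_pos: [0.6364, -0.0323, 0.04]
tool_rot: [-0.0, 0.776, 0.631, -0.0]
contact_force: [-1.2, -0.7, -0.9]
gripper_width: 0.173
grasp_force: 39.2
```

```bash
python3 - <<'E'
from h import *
to([.6354,-.0327,.036],78.2)
E
```

```text
t5.63 pos [ 0.6364 -0.0323  0.04  ] yaw 78.2 tilt [-0. -0. -1.] w 0.173 g 39.2 F [-1.2 -0.7 -0.9]
slide [-0.6 -0.9  4. ] roll -0.0
```

Request:
send_rows:
  slide:
    - [0,0,2]
    - [0,0,3]
    - [0,0,4]
    - [0,0,4]
    - [0,0,4]
    - [0,0,4]
    - [0,0,4]
    - [0,0,4]
  roll: [0,0,0,0,0,0,0,0]
  claw: [0.1,0.1,0.1,0.1,0.2,0.3,0.45,0.6]

```text
t: 6.3
eef_pos: [0.6368, -0.0323, 0.0364]
tool_rot: [0.0, 0.776, 0.631, 0.0]
contact_force: [-0.1, -0.3, 1.0]
gripper_width: 0.57
grasp_force: 0.0
```

Request:
send_rows:
  slide:
    - [0,0,0]
    - [0,0,0]
    - [0,0,0]
    - [0,0,-20]
    - [0,0,-50]
    - [0,0,-80]
    - [0,0,-100]
    - [0,0,-100]
  roll: [0,0,0,0,0,0,0,0]
  claw: [0.6,0.6,0.6,0.6,0.6,0.6,0.6,0.6]

```text
t: 6.97
eef_pos: [0.6397, -0.032, 0.1414]
tool_rot: [0.003, 0.776, 0.631, 0.003]
contact_force: [1.1, 0.3, -0.6]
gripper_width: 0.602
grasp_force: 0.0
```

```bash
python3 - <<'E'
from h import *
o=bot.get_obs()
u=np.array([np.cos(np.radians(78.2)),np.sin(np.radians(78.2)),0])
to(np.array([.6215,-.0992,.14])-.085*u,78.2)
a=[bot.read_camera(n) for n in("top","scene")]
c=lambda im,x,y:cv2.convertScaleAbs(cv2.resize(im[y:y+133,x:x+133,::-1],(400,400)),alpha=1.5)
cv2.imwrite("pics/a3.png",np.hstack([c(a[0],240,140),c(a[1],190,180)]))
E
```

```text
t6.97 pos [ 0.6397 -0.032   0.1414] yaw 78.2 tilt [ 0.008  0.    -1.   ] w 0.602 g 0.0 F [ 1.1  0.3 -0.6]
slide [-154.5   -4.1    1.1] roll -0.0
```

View pics/a3.png

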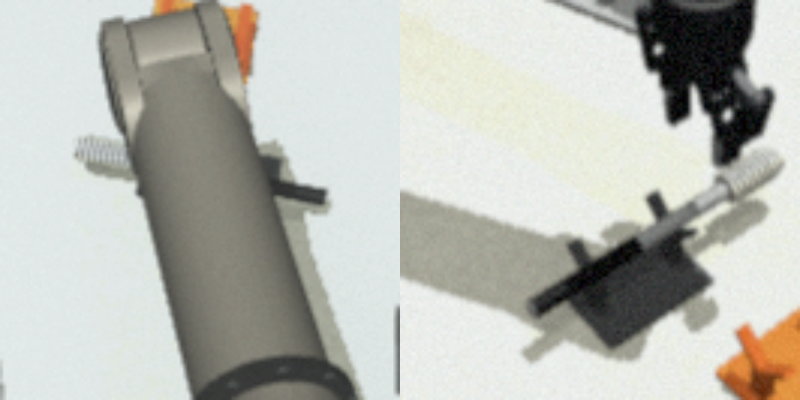

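The brush lies in both notches: handle end at about (349,205.7) in top and (235,282.5) in scene, head clear beyond the rest. I measure where the handle end is.

```bash
python3 - <<'E'
from h import *
h=(plane("top",(348.7,205.5),.0563)+plane("scene",(234.7,282.3),.0563))/2
print(plane("top",(348.7,205.5),.0563),plane("scene",(234.7,282.3),.0563),tri((348.7,205.5),(234.7,282.3)))
u=np.array([np.cos(np.radians(78.2)),np.sin(np.radians(78.2)),0])
print((h-[.6215,-.0992,.0563])@u)
E
```

```text
[ 0.59979355 -0.20053047  0.0563    ] [ 0.6007401 -0.1928491  0.0563   ] (array([ 0.60119539, -0.19747083,  0.06112042]), np.float64(6.432939698187853))
-0.09977167199523389
```

Request:
send_rows:
  slide:
    - [-35,-1,0]
    - [-70,-2,0]
    - [-105,-3,0]
    - [-140,-4,0]
    - [-154,-4,0]
    - [-154,-4,30]
    - [-154,-4,60]
    - [-154,-4,75]
  roll: [0,0,0,0,0,0,0,0]
  claw: [0.6,0.6,0.6,0.6,0.6,0.6,0.6,0.6]
  force: 20

```text
t: 7.73
eef_pos: [0.5985, -0.1818, 0.057]
tool_rot: [-0.002, 0.776, 0.63, -0.002]
contact_force: [-0.6, 0.1, -0.5]
gripper_width: 0.595
grasp_force: 0.0
```

```bash
python3 - <<'E'
from h import *
to([.6041,-.1824,.037],78.2)
E
```

```text
t7.73 pos [ 0.5985 -0.1818  0.057 ] yaw 78.2 tilt [-0.005  0.002 -1.   ] w 0.595 g 0.0 F [-0.6  0.1 -0.5]
slide [ 0.5  5.8 20. ] roll -0.0
```

Request:
send_rows:
  slide:
    - [0,4,5]
    - [0,4,12]
    - [0,4,19]
    - [0,4,19]
    - [0,4,19]
    - [0,4,19]
    - [0,4,19]
    - [0,4,19]
  roll: [0,0,0,0,0,0,0,0]
  claw: [0.6,0.6,0.6,0.5,0.1,0.1,0.1,0.1]

```text
t: 8.4
eef_pos: [0.605, -0.1831, 0.0431]
tool_rot: [0.0, 0.776, 0.631, -0.0]
contact_force: [-2.0, 1.0, 3.5]
gripper_width: 0.178
grasp_force: 19.7
```

Request:
send_rows:
  slide:
    - [0,0,0]
    - [0,0,0]
    - [0,0,-4]
    - [0,0,-10]
    - [0,0,-30]
    - [0,0,-60]
    - [0,0,-90]
    - [0,0,-110]
  roll: [0,0,0,0,0,0,0,0]
  claw: [0.1,0.1,0.1,0.1,0.1,0.1,0.1,0.1]

```text
t: 9.07
eef_pos: [0.6066, -0.1832, 0.1557]
tool_rot: [0.002, 0.776, 0.631, 0.001]
contact_force: [0.3, -0.8, -0.6]
gripper_width: 0.175
grasp_force: 19.6
```

```bash
python3 - <<'E'
from h import *
to([.6041,-.1824,.147],78.2)
a=[bot.read_camera(n) for n in("top","scene")]
c=lambda im,x,y:cv2.convertScaleAbs(cv2.resize(im[y:y+200,x:x+200,::-1],(400,400)),alpha=1.5)
cv2.imwrite("pics/a4.png",np.hstack([c(a[0],240,140),c(a[1],160,130)]))
E
```

```text
t9.07 pos [ 0.6066 -0.1832  0.1557] yaw 78.2 tilt [ 0.004 -0.001 -1.   ] w 0.175 g 19.6 F [ 0.3 -0.8 -0.6]
slide [ 0.2 -2.7  8.7] roll -0.0
```

View pics/a4.png

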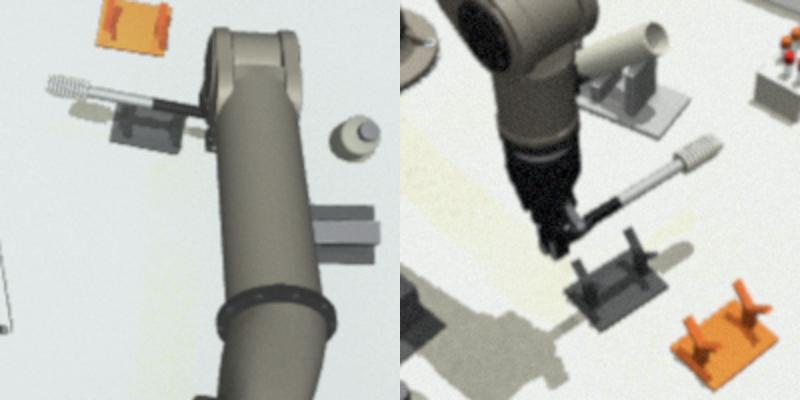

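The brush is held by the handle end. Its tip is at about (264,184) in top and (320,204) in scene; I work out how level it hangs.

```bash
python3 - <<'E'
from h import *
tp=tri((263.7,183.2),(319.5,203.3));print(tp)
j=tri((283.7,186.5),(299.5,213));print(j)   # head base
o=bot.get_obs()["eef_pos"];print(o)
for p in(tp[0],j[0]):
    d=p-(o+[0,0,.015]);print(np.hypot(d[0],d[1]),d[2],np.degrees(np.arctan2(d[1],d[0])))
E
```

```text
(array([0.65397374, 0.05612687, 0.16204508]), np.float64(10.49577485112389))
(array([ 0.64092555, -0.00238737,  0.16753234]), np.float64(5.035768621392353))
[ 0.60838112 -0.18356563  0.15728477]
0.2439901278376381 -0.010239685886206995 79.23025678733742
0.18407797646897733 -0.00475242963535466 79.81675008261992
```

```bash
python3 - <<'E'
from h import *
for n,p,z in(("rack L",(116,210),.05),("rack R",(186,210),.05),("rack far",(150,195),.1),("beaker",(211,155),.06),("box near",(108,165),.06)):print(n,plane("top",p,z).round(3))
to([.755,.236,.225],189.3)
E
```

```text
rack L [0.591 0.508 0.05 ]
rack R [0.59  0.294 0.05 ]
rack far [0.629 0.392 0.1  ]
beaker [0.759 0.218 0.06 ]
box near [0.729 0.534 0.06 ]
t9.17 pos [ 0.6084 -0.1836  0.1573] yaw 78.2 tilt [ 0.009 -0.002 -1.   ] w 0.174 g 19.6 F [-0.1  0.5 -0.4]
slide [440.7  58.2 -67.3] roll -111.1
```

Request:
send_rows:
  slide:
    - [0,0,-25]
    - [20,3,-50]
    - [45,6,-66]
    - [75,10,-66]
    - [105,14,-66]
    - [135,18,-66]
    - [165,22,-66]
    - [195,26,-66]
  roll: [0,0,-6,-12,-18,-24,-30,-36]
  claw: [0.1,0.1,0.1,0.1,0.1,0.1,0.1,0.1]

```text
t: 9.83
eef_pos: [0.6706, 0.0039, 0.2177]
tool_rot: [-0.0, 0.541, 0.841, -0.0]
contact_force: [0.3, 1.1, -0.8]
gripper_width: 0.173
grasp_force: 19.6
```

```bash
python3 - <<'E'
from h import *
to([.755,.236,.225],189.3)
E
```

```text
t9.83 pos [0.6706 0.0039 0.2177] yaw 114.5 tilt [-0. -0. -1.] w 0.173 g 19.6 F [ 0.3  1.1 -0.8]
slide [176.3 173.   -7.4] roll -74.8
```

Request:
send_rows:
  slide:
    - [18,18,-1]
    - [36,36,-2]
    - [54,54,-3]
    - [72,72,-4]
    - [90,90,-5]
    - [108,108,-6]
    - [126,126,-6]
    - [140,140,-6]
  roll: [-6,-12,-18,-24,-30,-37,-44,-51]
  claw: [0.1,0.1,0.1,0.1,0.1,0.1,0.1,0.1]

```text
t: 10.5
eef_pos: [0.7408, 0.1901, 0.2233]
tool_rot: [-0.0, 0.125, 0.992, 0.0]
contact_force: [0.1, 0.6, -1.2]
gripper_width: 0.178
grasp_force: 19.6
```

```bash
python3 - <<'E'
from h import *
to([.755,.236,.225],189.3)
E
```

```text
t10.50 pos [0.7408 0.1901 0.2233] yaw 165.6 tilt [-0.001  0.001 -1.   ] w 0.178 g 19.6 F [ 0.1  0.6 -1.2]
slide [-2.3 48.  -1.6] roll -23.7
```

Finish the turn, let it settle, and measure the brush against the jar mouth.

Request:
send_rows:
  slide:
    - [0,12,0]
    - [-1,24,0]
    - [-2,36,0]
    - [-2,48,0]
    - [-2,48,0]
    - [-2,48,0]
    - [-2,48,0]
    - [-2,48,0]
  roll: [-6,-12,-18,-24,-24,-24,-24,-24]
  claw: [0.1,0.1,0.1,0.1,0.1,0.1,0.1,0.1]

```text
t: 11.17
eef_pos: [0.7552, 0.2321, 0.2241]
tool_rot: [-0.0, -0.079, 0.997, -0.001]
contact_force: [0.4, -0.6, -0.6]
gripper_width: 0.179
grasp_force: 19.6
```

```bash
python3 - <<'E'
from h import *
to([.755,.236,.225],189.3)
a=[bot.read_camera(n) for n in("top","scene")]
def c(im,x,y):
    c=cv2.convertScaleAbs(cv2.resize(im[y:y+120,x:x+100,::-1],(400,480),interpolation=cv2.INTER_CUBIC),alpha=1.5)
    for i in range(0,120,20):
        cv2.putText(c,str(y+i),(0,i*4+4),0,.35,(0,0,255))
        if i<100:cv2.putText(c,str(x+i),(i*4,10),0,.35,(0,0,255))
    return c
cv2.imwrite("pics/a5.png",np.hstack([c(a[0],170,180),c(a[1],250,80)]))
E
```

```text
t11.17 pos [0.7552 0.2321 0.2241] yaw -171.0 tilt [ 0.    -0.001 -1.   ] w 0.179 g 19.6 F [ 0.4 -0.6 -0.6]
slide [-0.4  3.8 -0.9] roll -360.3
```

View pics/a5.png

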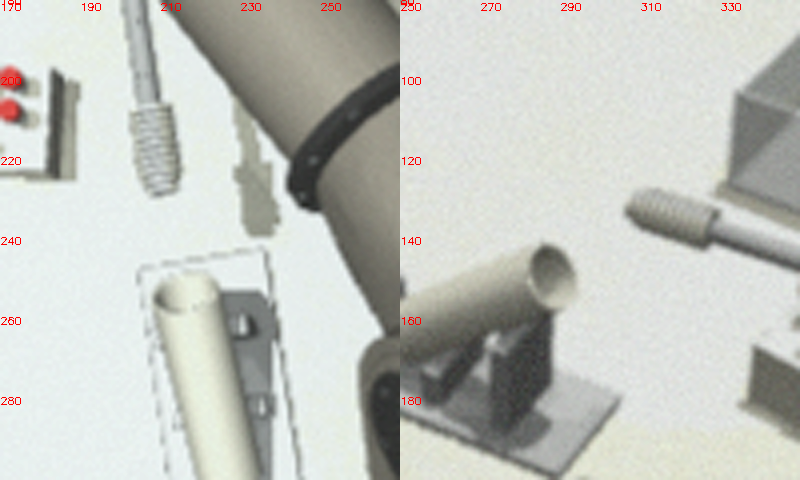

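The crop shows the head in front of the jar: tip at top (210.4,228.1) and scene (306.9,131.6), head base at top (207.9,205.9) and scene (328.1,136.4). The mouth centre is at top (216.9,252.6) and scene (288.1,149.1).

```bash
python3 - <<'E'
from h import *
T=tri((210.3,227.9),(306.8,131.5));J=tri((207.9,205.8),(328,136.3));m=tri((216.8,252.5),(288,149))
S=tri((203.9,184.9),(349,141))
for k in(T,J,m):print(k[0].round(4),k[1])
d=T[0]-J[0];print("heading",np.degrees(np.arctan2(d[1],d[0])),"pitch",np.degrees(np.arcsin(d[2]/np.linalg.norm(d))))
g=np.array([.7552,.2321,.2391]);d=T[0]-g;print("from grip",np.linalg.norm(d),np.degrees(np.arctan2(d[1],d[0])),d[2])
u=np.array([np.cos(np.radians(9.3)),np.sin(np.radians(9.3)),0]);v=np.array([-u[1],u[0],0])
e=T[0]-m[0];print("tip in mouth frame s,lat,z",e@u*1e3,e@v*1e3,e[2]*1e3)
# jar axis heading from the tube's side edges in top (parallel edges of tube; low and high points on axis plane)
E
```

```text
[0.5155 0.1922 0.2345] 1.1158773474353094
[0.5753 0.1994 0.2434] 2.639589876060361
[0.4557 0.1866 0.1483] 2.3748367596988995
heading -173.177652977231 pitch -8.341407950783378
from grip 0.24305352808360858 -170.55162108930693 -0.004573125967473807
tip in mouth frame s,lat,z 59.90056908939915 -4.087124912265351 86.19708441041396
```

Request:
send_rows:
  slide:
    - [0,4,20]
    - [0,4,40]
    - [0,4,60]
    - [0,4,78]
    - [0,4,86]
    - [15,4,86]
    - [30,4,86]
    - [45,4,86]
  roll: [0,0,0,0,0,0,0,0]
  claw: [0.1,0.1,0.1,0.1,0.1,0.1,0.1,0.1]

```text
t: 11.93
eef_pos: [0.7097, 0.23, 0.1386]
tool_rot: [0.0, -0.079, 0.997, 0.0]
contact_force: [0.7, 0.1, 0.1]
gripper_width: 0.175
grasp_force: 19.6
```

Request:
send_rows:
  slide:
    - [8,0,0]
    - [16,0,0]
    - [24,0,0]
    - [29,0,0]
    - [34,0,0]
    - [37,0,0]
    - [37,0,0]
    - [37,0,0]
  roll: [0,0,0,0,0,0,0,0]
  claw: [0.1,0.1,0.1,0.1,0.1,0.1,0.1,0.1]

```text
t: 12.6
eef_pos: [0.6735, 0.2244, 0.1383]
tool_rot: [0.0, -0.08, 0.997, -0.0]
contact_force: [0.1, -0.7, 0.1]
gripper_width: 0.178
grasp_force: 19.6
```

```bash
python3 - <<'E'
from h import *
to([.6742,.2227,.138],189.3)
a=[bot.read_camera(n) for n in("top","scene")]
def c(im,x,y):
    c=cv2.convertScaleAbs(cv2.resize(im[y:y+120,x:x+100,::-1],(400,480),interpolation=cv2.INTER_CUBIC),alpha=1.5)
    for i in range(0,120,20):
        cv2.putText(c,str(y+i),(0,i*4+4),0,.35,(0,0,255))
        if i<100:cv2.putText(c,str(x+i),(i*4,10),0,.35,(0,0,255))
    return c
cv2.imwrite("pics/a6.png",np.hstack([c(a[0],170,180),c(a[1],260,80)]))
E
```

```text
t12.60 pos [0.6735 0.2244 0.1383] yaw -170.8 tilt [ 0. -0. -1.] w 0.178 g 19.6 F [ 0.1 -0.7  0.1]
slide [-0.4 -1.7  0.3] roll -360.1
```

View pics/a6.png

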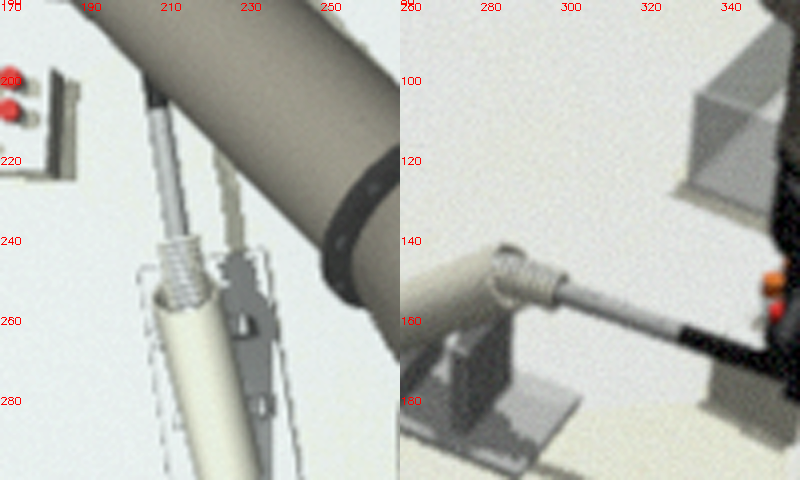

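The crop shows the head about 20 mm inside the mouth, roughly centred, with no contact force. The tool can't tilt, so I'll raise the handle around the jar's upper lip to pivot the brush in the pads to 40°.

Request:
send_rows:
  slide:
    - [0,0,-12]
    - [1,0,-22]
    - [2,0,-33]
    - [3,0,-43]
    - [5,0,-53]
    - [8,0,-63]
    - [11,0,-72]
    - [14,0,-82]
  roll: [0,0,0,0,0,0,0,0]
  claw: [0.1,0.1,0.1,0.1,0.1,0.1,0.1,0.1]

```text
t: 13.37
eef_pos: [0.6593, 0.2221, 0.2214]
tool_rot: [0.0, -0.08, 0.997, -0.0]
contact_force: [0.3, 0.5, -1.2]
gripper_width: 0.17
grasp_force: 19.9
```

```bash
cat >> h.py <<'E'
def shaft(zg=.015):
    """brush direction: dark/steel edges are hard to mask near the arm, so difference against the first pictures"""
    out={}
    for n in("top","scene"):
        im=bot.read_camera(n).astype(int);b=cv2.imread(f"pics/{n}0.png")[:,:,::-1].astype(int)
        out[n]=(np.abs(im-b).sum(2)>60).astype(np.uint8)
    return out
E
python3 - <<'E'
from h import *
to([.66,.22,.22],189.3)
o=bot.get_obs();print(o["torque"].round(2))
im=bot.read_camera("scene");cv2.imwrite("pics/s7.png",im[:,:,::-1])
# dark handle pixels right of jar in scene: print coarse map
g=cv2.cvtColor(im,cv2.COLOR_RGB2GRAY)[95:165,275:360]
for r in g[::3]:print(' '.join('%3d'%v for v in r[::3]))
E
```

```text
t13.37 pos [0.6593 0.2221 0.2214] yaw -170.8 tilt [ 0.  0. -1.] w 0.170 g 19.9 F [ 0.3  0.5 -1.2]
slide [-0.4 -2.2  1.4] roll -360.1
[ 0.09 -0.31  0.  ]
149 151 148 148 148 145 149 151 147 149 150 147 149 148 148 148 148 146 145 150 149 147 142  96  92  86   2  35  51
148 150 149 148 146 146 147 148 151 149 153 150 150 147 149 154 144 150 148 148 150 140  94  93  93  87  10  14  30
148 147 145 152 148 150 149 150 150 149 147 148 149 148 149 151 152 150 147 153 140  92  91  92  95  71   5   0   0
150 150 151 147 150 149 148 148 152 145 147 146 150 150 149 147 148 150 148 142  81 101  99  94  90  54  12  18  13
145 148 151 151 149 146 148 151 149 145 149 151 151 148 146 151 147 149 150 142  79  75  73  86 100  59   1   9  13
144 150 145 148 148 146 152 146 149 147 149 149 149 147 149 150 149 151 148 129  76  77  78  77  89  84  11   0   7
149 146 148 145 148 147 148 147 149 149 150 150 148 146 150 148 152 151 149 127  78  76  74  88 100 105  53  10   4
149 150 146 150 151 148 146 150 151 151 148 148 150 147 152 149 152 150 147 117  78  76  85 102 101 104 103  24  19
150 149 150 146 150
[... 1136 characters left out ...]
   0
110 107 101  72  74  77  76  84  59  59  67  65  60  58  58  62  59  52  17   6  11  20  10   3   0   2  21   7  25
 95  91  83  90  75  84  76  95 109 145 147 152 150 152 150 154 152 151 154 147 141 146 145 140 143  82  38   0  19
 75  71  69  78 107  86 120 150 151 149 150 148 149 148 149 146 149 148 148 151 149 151 151 152 151 124  84  77  82
 63  62  59  54  53 140 150 150 152 147 146 147 148 150 147 152 150 147 152 150 148 149 150 148 139 105  52  71 136
 58  55  60  43  61 151 148 147 149 151 149 146 146 149 150 152 151 150 149 150 148 150 150 151 133 100  37  74  77
 73  70  51  46  76 151 148 149 147 148 150 148 148 152 147 151 148 151 150 147 150 148 144 149 151 150 106 138  61
```

```bash
cat >> h.py <<'E'
MO=np.array([.4557,.1866,.1483]);U=np.array([.9869,.1616,0]);V=np.array([-.1616,.9869,0])
def sz(p):
    """scene pixel -> (s,z) mm in the jar's vertical plane, about the measured mouth centre"""
    c,d=ray("scene",p);q=c+d*((MO-c)@V/(d@V))-MO;return np.array([q@U,q[2]])*1e3
def pitch(im,cols,r0,r1):
    """shaft pitch from its dark band in the scene picture"""
    g=cv2.cvtColor(im,cv2.COLOR_RGB2GRAY).astype(float);P=[]
    for c in cols:
        w=(np.clip(135-g[r0:r1,c],0,50));P.append(sz((c,r0+(w*np.arange(r1-r0)).sum()/w.sum())))
    P=np.array(P);k=np.polyfit(P[:,0],P[:,1],1);return np.degrees(np.arctan(k[0])),k,P
E
python3 - <<'E'
from h import *
im=cv2.imread("pics/s7.png")[:,:,::-1]
a,k,P=pitch(im,range(304,342,3),140,156);print(a,k,P[[0,-1]])
o=bot.get_obs()["eef_pos"]+[0,0,.015]-MO;print("grip s,lat,z",o@U*1e3,o@V*1e3,o[2]*1e3)
E
```

```text
22.340689064969407 [0.41095974 4.3984245 ] [[ 51.06554104  25.92301449]
 [154.75214921  68.27580152]]
grip s,lat,z 206.96153094205715 2.7117564305645065 90.40621979917124
```

Request:
send_rows:
  slide:
    - [4,0,-9]
    - [8,0,-18]
    - [12,0,-27]
    - [17,0,-36]
    - [22,0,-44]
    - [28,0,-52]
    - [34,0,-60]
    - [40,0,-67]
  roll: [0,0,0,0,0,0,0,0]
  claw: [0.1,0.1,0.1,0.1,0.1,0.1,0.1,0.1]

```text
t: 14.08
eef_pos: [0.6195, 0.2158, 0.2883]
tool_rot: [0.0, -0.08, 0.997, 0.0]
contact_force: [1.1, 0.5, -0.4]
gripper_width: 0.177
grasp_force: 20.6
```

```bash
python3 - <<'E'
from h import *
to([.62,.215,.288],189.3)
im=bot.read_camera("scene");cv2.imwrite("pics/s8.png",im[:,:,::-1])
o=bot.get_obs()["eef_pos"]+[0,0,.015]-MO;print("grip s,lat,z",o@U*1e3,o@V*1e3,o[2]*1e3)
print(proj("scene",MO+np.array([U*s+[0,0,z] for s,z in((0.03,.025),(.13,.109),(.16,.134))])))
g=cv2.cvtColor(im,cv2.COLOR_RGB2GRAY)[95:150,280:345]
for r in g[::3]:print(' '.join('%3d'%v for v in r[::3]))
E
```

```text
t14.08 pos [0.6195 0.2158 0.2883] yaw -170.8 tilt [ 0.  0. -1.] w 0.177 g 20.6 F [ 1.1  0.5 -0.4]
slide [-0.4 -0.8  0.3] roll -360.1
grip s,lat,z 165.93015932406587 2.8675000916824245 156.58224578061464
[[297.19956458 145.40615781]
 [332.56026453 131.80761855]
 [344.26325814 127.3933164 ]]
150 146 146 146 149 146 146 148 147 143 146 146 148 148 148 148 148 146 147 149 113  33
147 146 150 149 145 147 149 148 149 146 150 147 147 145 151 146 149 144 146 148  91  48
148 151 147 151 148 148 146 147 147 149 145 150 150 149 149 150 150 148 146  97  70  47
149 147 148 148 147 150 149 151 147 148 148 148 147 150 148 149 150 150  84  12  46  31
150 144 145 148 151 148 145 148 150 146 146 149 146 146 150 149 147 147  81  16  25  26
145 151 143 146 151 150 146 150 146 151 147 147 145 148 149 152 149 145  79  28  18   7
146 149 149 147 148 147 145 146 147 146 143 147 145 144 147 150 150 143  77  53   0   8
146 149 147 148 151 147 148 146 146 149 151 148 150 147 146 147 146 138  76  75  43  14
146 145 149 150 148 145 148 153 147 148 145 149 147 144 148 146 145 133  78  78  98  28
148 148 147 148 1
[... 162 characters left out ...]
 149 147 148 147 147 147 146 146 147 147 148 150 149 139  81  38   2   0   6  39  80
148 148 148 148 149 148 148 150 145 150 149 147 136  97  27   2   0  34  89  97  99  89
146 153 147 149 149 149 148 148 147 145 118  89  68  55  27  74 131 150 151 150 136 105
145 150 144 152 150 145 139 136 105  80  64  51  58 113 144 148 150 146 146 145 148 148
150 148 134 137 123 126  85  64  53  46  85 139 151 149 149 153 149 149 146 148 146 148
124 108 116 110  91 115  50  59 110 151 150 149 143 147 149 150 151 147 148 146 151 148
114 104  89  84  83  80  91 119 149 147 148 149 150 151 149 146 151 148 150 149 149 147
 97  84  80  70  63 112 142 144 146 146 148 144 150 146 148 148 150 150 148 149 146 150
```

```bash
python3 - <<'E'
from h import *
im=cv2.imread("pics/s8.png")[:,:,::-1]
a,k,P=pitch(im,range(306,327,2),124,147);print(a,k,P[[0,-1]])
g=np.array([165.9,156.6]);print("z of line at grip",np.polyval(k,g[0]))
n=np.array([-.643,.766]);A=np.array([.766,.643])
t=g-244*np.array([np.cos(np.radians(a)),np.sin(np.radians(a))]);print("tip est: along,across axis",t@A,t@n)
to(MO+np.array([*(U*.766*.22)[:2],.22*.643-.015]),189.3)
E
```

```text
41.02559838746212 [0.87007143 8.26938337] [[ 55.91513438  57.43572633]
 [111.73026671 105.71435257]]
z of line at grip 152.61423349872922
tip est: along,across axis -16.213546314059887 8.960730820417274
t14.13 pos [0.619  0.2162 0.2899] yaw -170.8 tilt [ 0.002  0.    -1.   ] w 0.174 g 20.5 F [-0.3  0.3 -0.7]
slide [-2.6 -2.9 15.1] roll -360.1
```

Request:
send_rows:
  slide:
    - [-4,-1,5]
    - [-4,-1,5]
    - [8,-1,15]
    - [19,-1,24]
    - [31,-1,34]
    - [42,-1,44]
    - [54,-1,53]
    - [65,-1,63]
  roll: [0,0,0,0,0,0,0,0]
  claw: [0.1,0.1,0.1,0.1,0.1,0.1,0.1,0.1]

```text
t: 14.8
eef_pos: [0.5553, 0.2039, 0.2229]
tool_rot: [-0.001, -0.08, 0.997, -0.0]
contact_force: [-0.0, 0.2, -1.4]
gripper_width: 0.175
grasp_force: 20.5
```

```bash
cat >> h.py <<'E'
AX=np.array([.766,.643]);NN=np.array([-.643,.766])
def g():
    o=bot.get_obs();q=o["eef_pos"]+[0,0,.015]-MO;q=np.array([q@U,q[2]])*1e3
    print("t%.2f grip along %.1f across %.1f lat %.1f"%(o["t"],q@AX,q@NN,(o["eef_pos"]-MO)@V*1e3),"F axial %.1f"%(o["contact_force"]@np.array([*(U*.766)[:2],.643])),o["contact_force"].round(1),"T",o["torque"].round(2),"gr %.1f"%o["grasp_force"])
E
python3 -c "
from h import *
g()"
```

```text
t14.80 grip along 135.1 across 3.6 lat 1.0 F axial -0.9 [-0.   0.2 -1.4] T [-0.02 -0.07  0.04] gr 20.5
```

Request:
send_rows:
  slide:
    - [9,0,8]
    - [18,0,15]
    - [27,0,23]
    - [33,0,28]
    - [35,0,29]
    - [37,0,31]
    - [38,0,32]
    - [38,0,32]
  roll: [0,0,0,0,0,0,0,0]
  claw: [0.1,0.1,0.1,0.1,0.1,0.1,0.1,0.1]

```text
t: 15.47
eef_pos: [0.5188, 0.1984, 0.1923]
tool_rot: [0.0, -0.08, 0.997, 0.0]
contact_force: [0.6, -0.3, -0.7]
gripper_width: 0.176
grasp_force: 20.5
```

```bash
python3 -c "
from h import *
g()"
```

```text
t15.47 grip along 87.1 across 3.9 lat 1.4 F axial -0.1 [ 0.6 -0.3 -0.7] T [ 0.04 -0.03  0.  ] gr 20.5
```

Request:
send_rows:
  slide:
    - [1,0,1]
    - [2,0,2]
    - [3,0,2.5]
    - [4,0,3]
    - [5,0,4]
    - [5,0,4]
    - [5,0,4]
    - [5,0,4]
  roll: [0,0,0,0,0,0,0,0]
  claw: [0.1,0.1,0.1,0.1,0.1,0.1,0.1,0.1]

```text
t: 16.13
eef_pos: [0.5137, 0.1975, 0.1883]
tool_rot: [0.0, -0.08, 0.997, 0.0]
contact_force: [0.6, 0.2, -0.2]
gripper_width: 0.179
grasp_force: 20.5
```

```bash
python3 -c "
from h import *
g()"
```

```text
t16.13 grip along 80.6 across 4.2 lat 1.4 F axial 0.4 [ 0.6  0.2 -0.2] T [ 0.02 -0.02 -0.01] gr 20.5
```

Request:
send_rows:
  slide:
    - [1,0,1]
    - [1.5,0,1.3]
    - [2,0,1.7]
    - [2.5,0,2]
    - [3,0,2.5]
    - [3,0,2.5]
    - [3,0,2.5]
    - [3,0,2.5]
  roll: [0,0,0,0,0,0,0,0]
  claw: [0.1,0.1,0.1,0.1,0.1,0.1,0.1,0.1]

```text
t: 16.8
eef_pos: [0.5107, 0.1971, 0.1858]
tool_rot: [0.0, -0.08, 0.997, 0.0]
contact_force: [-0.9, 0.2, -1.0]
gripper_width: 0.18
grasp_force: 20.5
```

```bash
python3 -c "
from h import *
g()"
```

```text
t16.80 grip along 76.6 across 4.2 lat 1.4 F axial -1.3 [-0.9  0.2 -1. ] T [ 0.   -0.06 -0.05] gr 20.5
```

Request:
send_rows:
  slide:
    - [1,0,1]
    - [1.5,0,1.3]
    - [2,0,1.7]
    - [2.5,0,2]
    - [3,0,2.5]
    - [3,0,2.5]
    - [3,0,2.5]
    - [3,0,2.5]
  roll: [0,0,0,0,0,0,0,0]
  claw: [0.1,0.1,0.1,0.1,0.1,0.1,0.1,0.1]

```text
t: 17.47
eef_pos: [0.5088, 0.1969, 0.184]
tool_rot: [0.001, -0.08, 0.997, 0.0]
contact_force: [4.7, 1.2, 4.4]
gripper_width: 0.173
grasp_force: 20.8
```

```bash
python3 -c "
from h import *
g()"
```

```text
t17.47 grip along 74.0 across 4.0 lat 1.6 F axial 6.5 [4.7 1.2 4.4] T [ 0.1  -1.03 -0.  ] gr 20.8
```

Floor contact at 6.5 N along the jar's axis. Drawing up 100 mm, then the second stroke.

Request:
send_rows:
  slide:
    - [-12,0,-10]
    - [-24,0,-20]
    - [-36,0,-30]
    - [-48,0,-40]
    - [-60,0,-50]
    - [-70,0,-59]
    - [-77,0,-64]
    - [-77,0,-64]
  roll: [0,0,0,0,0,0,0,0]
  claw: [0.1,0.1,0.1,0.1,0.1,0.1,0.1,0.1]

```text
t: 18.13
eef_pos: [0.5844, 0.209, 0.2475]
tool_rot: [-0.0, -0.08, 0.997, 0.0]
contact_force: [0.3, 0.5, 0.1]
gripper_width: 0.178
grasp_force: 20.5
```

Request:
send_rows:
  slide:
    - [0,0,0]
    - [0,0,0]
    - [12,0,10]
    - [26,0,22]
    - [40,0,33]
    - [52,0,43]
    - [60,0,50]
    - [66,0,55]
  roll: [0,0,0,0,0,0,0,0]
  claw: [0.1,0.1,0.1,0.1,0.1,0.1,0.1,0.1]

```text
t: 18.8
eef_pos: [0.5168, 0.1978, 0.1912]
tool_rot: [-0.001, -0.081, 0.997, -0.001]
contact_force: [-0.0, 0.5, -0.4]
gripper_width: 0.18
grasp_force: 20.5
```

Request:
send_rows:
  slide:
    - [3,0,2.5]
    - [5,0,4]
    - [7,0,6]
    - [8,0,6.7]
    - [9,0,7.5]
    - [10,0,8.3]
    - [11,0,9]
    - [11,0,9]
  roll: [0,0,0,0,0,0,0,0]
  claw: [0.1,0.1,0.1,0.1,0.1,0.1,0.1,0.1]

```text
t: 19.47
eef_pos: [0.5089, 0.197, 0.184]
tool_rot: [0.001, -0.08, 0.997, 0.0]
contact_force: [2.9, 0.3, 1.3]
gripper_width: 0.181
grasp_force: 20.7
```

```bash
python3 -c "
from h import *
g()"
```

```text
t19.47 grip along 74.1 across 4.0 lat 1.6 F axial 3.1 [2.9 0.3 1.3] T [ 0.11 -0.59  0.03] gr 20.7
```

Request:
send_rows:
  slide:
    - [0.5,0,0.4]
    - [1,0,0.8]
    - [1.5,0,1.2]
    - [1.5,0,1.2]
    - [1.5,0,1.2]
    - [1.5,0,1.2]
    - [1.5,0,1.2]
    - [1.5,0,1.2]
  roll: [0,0,0,0,0,0,0,0]
  claw: [0.1,0.1,0.1,0.1,0.1,0.1,0.1,0.1]

```text
t: 20.13
eef_pos: [0.509, 0.1971, 0.1838]
tool_rot: [0.003, -0.08, 0.997, 0.001]
contact_force: [6.1, 0.8, 5.5]
gripper_width: 0.175
grasp_force: 21.0
```

```bash
python3 -c "
from h import *
g()"
```

```text
t20.13 grip along 74.0 across 3.8 lat 1.8 F axial 8.3 [6.1 0.8 5.5] T [ 0.11 -1.37  0.02] gr 21.0
```

The second press reads 8.3 N. Third stroke, same depth.

Request:
send_rows:
  slide:
    - [-12,0,-10]
    - [-24,0,-20]
    - [-36,0,-30]
    - [-48,0,-40]
    - [-60,0,-50]
    - [-70,0,-59]
    - [-78,0,-65]
    - [-78,0,-65]
  roll: [0,0,0,0,0,0,0,0]
  claw: [0.1,0.1,0.1,0.1,0.1,0.1,0.1,0.1]

```text
t: 20.8
eef_pos: [0.5843, 0.209, 0.2477]
tool_rot: [0.0, -0.08, 0.997, 0.0]
contact_force: [0.3, 0.2, 0.3]
gripper_width: 0.18
grasp_force: 20.5
```

Request:
send_rows:
  slide:
    - [0,0,0]
    - [0,0,0]
    - [12,0,10]
    - [26,0,22]
    - [40,0,33]
    - [52,0,43]
    - [60,0,50]
    - [66,0,55]
  roll: [0,0,0,0,0,0,0,0]
  claw: [0.1,0.1,0.1,0.1,0.1,0.1,0.1,0.1]

```text
t: 21.47
eef_pos: [0.5163, 0.1976, 0.191]
tool_rot: [-0.001, -0.08, 0.997, -0.001]
contact_force: [0.4, -0.3, -0.9]
gripper_width: 0.178
grasp_force: 20.5
```

Request:
send_rows:
  slide:
    - [3,0,2.5]
    - [5,0,4]
    - [7,0,6]
    - [9,0,7.5]
    - [10,0,8.3]
    - [11,0,9]
    - [12,0,10]
    - [12,0,10]
  roll: [0,0,0,0,0,0,0,0]
  claw: [0.1,0.1,0.1,0.1,0.1,0.1,0.1,0.1]

```text
t: 22.13
eef_pos: [0.509, 0.1972, 0.1838]
tool_rot: [0.003, -0.08, 0.997, 0.001]
contact_force: [5.5, 0.6, 4.0]
gripper_width: 0.181
grasp_force: 20.9
```

```bash
python3 -c "
from h import *
g()"
```

```text
t22.13 grip along 74.1 across 3.7 lat 1.9 F axial 6.8 [5.5 0.6 4. ] T [ 0.17 -1.15  0.02] gr 20.9
```

Request:
send_rows:
  slide:
    - [-12,0,-10]
    - [-24,0,-20]
    - [-38,0,-32]
    - [-54,0,-45]
    - [-70,0,-59]
    - [-86,0,-72]
    - [-102,0,-85]
    - [-118,0,-99]
  roll: [0,0,0,0,0,0,0,0]
  claw: [0.1,0.1,0.1,0.1,0.1,0.1,0.1,0.1]

```text
t: 22.8
eef_pos: [0.623, 0.215, 0.2812]
tool_rot: [-0.001, -0.08, 0.997, -0.0]
contact_force: [-0.4, -0.0, -0.8]
gripper_width: 0.179
grasp_force: 20.5
```

Request:
send_rows:
  slide:
    - [-12,0,-10]
    - [-24,0,-20]
    - [-36,0,-30]
    - [-48,0,-40]
    - [-54,0,-50]
    - [-54,0,-50]
    - [-54,0,-50]
    - [-54,0,-50]
  roll: [0,0,0,0,0,0,0,0]
  claw: [0.1,0.1,0.1,0.1,0.1,0.1,0.1,0.1]

```text
t: 23.47
eef_pos: [0.6752, 0.2238, 0.3302]
tool_rot: [-0.001, -0.08, 0.997, -0.0]
contact_force: [-0.1, 0.2, -0.7]
gripper_width: 0.176
grasp_force: 20.5
```

```bash
python3 - <<'E'
from h import *
g()
# prediction of tip if still 40 deg and 241 from the grip
o=bot.get_obs()["eef_pos"];gp=o+[0,0,.015];tip=gp-.241*np.array([*(U*.766)[:2],.643]);print(o,tip)
im=bot.read_camera("scene");cv2.imwrite("pics/s9.png",im[:,:,::-1])
print(proj("scene",[tip,gp]))
print(proj("scene",[gp-d*np.array([*(U*.766)[:2],.643]) for d in(.1,.18)]))
hs=cv2.cvtColor(im,cv2.COLOR_RGB2GRAY)[90:150,285:350]
for r in hs[::3]:print(' '.join('%3d'%v for v in r[::3]))
E
```

```text
t23.47 grip along 297.1 across 7.6 lat 1.2 F axial -0.5 [-0.1  0.2 -0.7] T [-0.01  0.02 -0.  ] gr 20.5
[0.67518728 0.22377931 0.33015571] [0.49299962 0.19394698 0.19019271]
[[300.15246666 141.18285867]
 [371.32646411 113.49753774]]
[[339.2938307  125.90032698]
 [316.29581005 134.86317167]]
147 149 149 149 144 146 150 149 148 150 149 145 151 149 145 146 148 148 149 143 148 108
149 147 150 146 148 148 149 148 145 145 150 148 149 147 145 148 147 148 150 147 106  92
146 145 147 150 149 150 150 149 151 150 146 146 147 149 148 147 150 145 148 106  92  90
147 148 143 147 146 149 148 151 146 147 148 146 148 145 146 146 145 144 101  89  92  89
150 147 145 146 149 151 147 150 146 147 151 150 147 145 151 148 134 104  95  90  92  89
146 149 149 149 145 150 146 148 145 147 147 146 148 147 148 146 113  76  87 102  94  89
147 149 144 148 148 147 146 147 150 146 148 146 143 148 145 146 103  75  74  75  77  97
149 145 148 146 146 147 148 145 150 146 147 149 147 150 150 148  96  75  78  77  83  98
151 148 148 148 145 147 150 147 150 150 148 146 146 146 150 149  85  80  78  80  97 102
145 146 147 146 1
[... 250 characters left out ...]
 150 147 150 148 145 144 146 146 145 148 152 149 148 148  97  83  88  72  44   1   9
151 148 148 147 150 145 149 146 148 147 148 150 149 140 100  83  69  51  50  49  85 102
147 148 146 145 149 147 147 150 147 127 123 116  92  69  55  45  61  93 100  98  89  82
145 146 147 144 148 149 136 124 114 105  91  64  50  49  99 141 144 150 147 138 103 101
146 148 150 147 152 133 108 101  94  88 105  43 129 148 150 147 149 144 151 151 149 141
 90 110 145 147 147  95  89  81  76  73  75 104 148 145 145 149 147 148 144 149 150 149
 58  58  90 144 149 110  71  62  84 119 148 147 143 149 150 146 148 146 148 149 147 149
 69  73  75 140 145 149 147 140 148 146 150 150 149 148 150 152 146 145 150 147 146 148
```

The brush is clear of the jar and still at about 40°: the tip is near (300,141) in scene, as predicted. Carrying it back high, turning as I go.

```bash
cat >> h.py <<'E'
C=np.array([.6215,-.0992,0]);W=np.array([np.cos(np.radians(78.2)),np.sin(np.radians(78.2)),0])
def rest(x,z):
    to(C+W*x/1e3+[0,0,z/1e3],78.2)
E
python3 -c "
from h import *
rest(-94,345)"
```

```text
t23.52 pos [0.6751 0.2237 0.3301] yaw -170.8 tilt [-0.002 -0.001 -1.   ] w 0.176 g 20.5 F [ 0.4  0.2 -0.7]
slide [ 138.5 -397.8  -14.4] roll -249.0
```

Request:
send_rows:
  slide:
    - [0,-10,-12]
    - [8,-30,-14]
    - [17,-56,-14]
    - [26,-82,-14]
    - [35,-108,-14]
    - [44,-134,-14]
    - [53,-160,-14]
    - [62,-186,-14]
  roll: [2,8,15,22,29,36,43,50]
  claw: [0.1,0.1,0.1,0.1,0.1,0.1,0.1,0.1]

```text
t: 24.18
eef_pos: [0.6438, 0.0281, 0.346]
tool_rot: [0.0, 0.353, 0.936, -0.0]
contact_force: [-0.0, 0.7, -0.9]
gripper_width: 0.176
grasp_force: 20.5
```

```bash
python3 -c "
from h import *
rest(-94,345)"
```

```text
t24.18 pos [0.6438 0.0281 0.346 ] yaw 138.7 tilt [ 0. -0. -1.] w 0.176 g 20.5 F [-0.   0.7 -0.9]
slide [-113.5 -192.2    1. ] roll 60.5
```

Request:
send_rows:
  slide:
    - [-14,-24,0]
    - [-30,-50,0]
    - [-46,-76,0]
    - [-61,-102,0]
    - [-76,-128,0]
    - [-90,-152,0]
    - [-102,-172,0]
    - [-113,-192,0]
  roll: [7,14,21,28,35,42,49,56]
  claw: [0.1,0.1,0.1,0.1,0.1,0.1,0.1,0.1]

```text
t: 24.85
eef_pos: [0.6035, -0.1913, 0.346]
tool_rot: [0.0, 0.751, 0.66, -0.0]
contact_force: [-0.0, 0.1, -1.8]
gripper_width: 0.179
grasp_force: 20.5
```

```bash
python3 -c "
from h import *
rest(-94,215)"
```

```text
t24.85 pos [ 0.6035 -0.1913  0.346 ] yaw 82.7 tilt [ 0.    -0.001 -1.   ] w 0.179 g 20.5 F [-0.   0.1 -1.8]
slide [  0.   -1.3 131. ] roll 4.5
```

Request:
send_rows:
  slide:
    - [0,-1,15]
    - [0,-1,40]
    - [0,-1,65]
    - [0,-1,90]
    - [0,-1,110]
    - [0,-1,122]
    - [0,-1,130]
    - [0,-1,130]
  roll: [2,4.5,4.5,4.5,4.5,4.5,4.5,4.5]
  claw: [0.1,0.1,0.1,0.1,0.1,0.1,0.1,0.1]

```text
t: 25.52
eef_pos: [0.6028, -0.189, 0.2141]
tool_rot: [-0.001, 0.774, 0.634, -0.001]
contact_force: [-0.1, -0.7, -1.5]
gripper_width: 0.177
grasp_force: 20.5
```

```bash
python3 - <<'E'
from h import *
rest(-94,160)
o=bot.get_obs()["eef_pos"];gp=o+[0,0,.015]
th=np.radians(40);pts=[gp+d*np.array([W[0]*np.cos(th),W[1]*np.cos(th),-np.sin(th)]) for d in(.06,.12,.18,.241)]
im=bot.read_camera("scene");cv2.imwrite("pics/s10.png",im[:,:,::-1]);pp=proj("scene",pts);print(pp)
hs=cv2.cvtColor(im,cv2.COLOR_RGB2GRAY)
x,y=int(pp[:,0].min())-10,int(pp[:,1].min())-15;print(x,y)
for r in hs[y:y+60:3]:print(' '.join('%3d'%v for v in r[x:x+95:3]))
E
```

```text
t25.52 pos [ 0.6028 -0.189   0.2141] yaw 78.6 tilt [-0.002  0.    -1.   ] w 0.177 g 20.5 F [-0.1 -0.7 -1.5]
slide [-2.3  0.  54.1] roll 0.4
[[248.98822171 236.21875345]
 [265.92635453 237.49227329]
 [281.43493974 238.65231065]
 [295.90391225 239.72941619]]
238 221
 27  75  88 118 139 157 161 159 156 160 160 159 160 160 162 159 158 157 162 157 158 158 159 161 161 158 160 160 163 159 158 159
 26  37  96  72  38 159 159 160 158 159 161 161 161 161 161 158 159 157 161 158 159 158 161 160 156 159 160 158 157 161 158 154
 46  35  67  47  74 160 160 157 161 159 156 157 156 160 159 160 159 161 157 155 157 162 159 161 159 159 155 161 161 160 158 158
  7  17  15  77 160 160 158 159 161 158 160 159 157 160 156 159 158 158 156 156 159 159 158 161 160 161 156 159 157 159 158 159
 13   4  33 132 134 145 154 156 157 158 164 158 160 162 152 152 155 153 160 155 162 160 161 160 155 157 157 161 158 160 158 155
  0  18   3   6   6   4   8  89 108 110 117 117 121 122 118 131 140 142 143 145 159 161 158 160 156 158 158 157 159 159 164 156
 18  22  15  12  11   1   0  56  75  76  85  85  87  90  89 112 132
[... 1024 characters left out ...]
 106 150 161 161 158 157 159 160 158 158 157 163 160 159 161
156 159 161 130  55  95  76  59  56  59  63  45  37  35  24  22  51 123 159 158 159 156 158 157 159 157 158 158 158 157 159 155
156 155 158 153  50  37  58  65  67  63  55  32  35  42  39  52  67  75 153 163 159 158 159 158 159 158 160 159 159 158 145 157
157 156 131  65  54  34  36  45  58  41  39  37  58  52  38  45  67  67  72 154 160 155 159 158 158 160 160 159 159 149  93 118
159 124  54  51  52  24  26  43  42  35  52  66  64  60  53  58  68  60 114 157 156 158 159 162 159 158 159 162 162 155  92 100
158 152  60  35  34  20  26  34  34  63  62  66  66  64  66  61  64 152 160 159 160 158 160 159 160 158 159 161 158 160 135  90
```

The brush is as predicted, with the head at columns 283–299, row 240, still about 40° head-down. I lower the shaft onto the far notch and bring the handle down on an arc around it to level the brush.

Request:
send_rows:
  slide:
    - [1,0,20]
    - [2,0,42]
    - [2,0,56]
    - [2,0,64]
    - [-3,0,70]
    - [-7,0,76]
    - [-11,0,82]
    - [-15,0,88]
  roll: [0.4,0.4,0.4,0.4,0.4,0.4,0.4,0.4]
  claw: [0.1,0.1,0.1,0.1,0.1,0.1,0.1,0.1]

```text
t: 26.23
eef_pos: [0.6012, -0.2042, 0.1275]
tool_rot: [0.001, 0.776, 0.631, 0.0]
contact_force: [-0.2, 1.4, -0.9]
gripper_width: 0.18
grasp_force: 20.1
```

```bash
python3 - <<'E'
from h import *
rest(-107,126)
print(bot.get_obs()["torque"].round(2))
E
```

```text
t26.23 pos [ 0.6012 -0.2042  0.1275] yaw 78.3 tilt [ 0.001 -0.001 -1.   ] w 0.180 g 20.1 F [-0.2  1.4 -0.9]
slide [-0.  -1.6  1.5] roll 0.1
[0.55 0.01 0.07]
```

Request:
send_rows:
  slide:
    - [-4,0,7]
    - [-7,0,13]
    - [-10,0,20]
    - [-13,0,27]
    - [-15,0,34]
    - [-17,0,41]
    - [-19,0,48]
    - [-20,0,55]
  roll: [0,0,0,0,0,0,0,0]
  claw: [0.1,0.1,0.1,0.1,0.1,0.1,0.1,0.1]

```text
t: 26.9
eef_pos: [0.5965, -0.2237, 0.0714]
tool_rot: [0.0, 0.776, 0.631, -0.0]
contact_force: [-0.5, -1.5, 0.1]
gripper_width: 0.175
grasp_force: 19.5
```

```bash
python3 - <<'E'
from h import *
rest(-130,41)
print(bot.get_obs()["torque"].round(2))
o=bot.get_obs()["eef_pos"];gp=o+[0,0,.015]
im=bot.read_camera("scene");cv2.imwrite("pics/s11.png",im[:,:,::-1])
for t in(0,10,20,30):
    th=np.radians(t);print(t,proj("scene",[gp+d*np.array([W[0]*np.cos(th),W[1]*np.cos(th),-np.sin(th)]) for d in(.185,.241)]).round(1).tolist())
hs=cv2.cvtColor(im,cv2.COLOR_RGB2GRAY)
for r in hs[225:290:3]:print(' '.join('%3d'%v for v in r[240:315:3]))
E
```

```text
t26.90 pos [ 0.5965 -0.2237  0.0714] yaw 78.3 tilt [-0. -0. -1.] w 0.175 g 19.5 F [-0.5 -1.5  0.1]
slide [-3.  -1.  30.4] roll 0.1
[-0.03  0.09  0.05]
0 [[285.4, 243.6], [302.7, 232.8]]
10 [[284.5, 252.2], [301.1, 244.0]]
20 [[281.9, 261.4], [297.4, 255.8]]
30 [[277.8, 270.8], [292.0, 267.8]]
156 153 157 156 156 157 156 154 159 156 157 158 153 155 156 155 153 157 154 156 154 155 156 157 157
155 157 155 156 157 155 157 153 158 156 157 156 154 156 157 155 156 154 157 154 154 155 155 158 158
157 155 155 156 158 155 155 153 156 154 154 157 153 156 156 157 155 155 158 156 158 152 156 157 155
157 157 155 155 157 154 157 156 156 157 156 155 156 157 155 156 159 158 156 156 157 157 154 154 153
156 154 157 158 156 155 157 153 155 155 156 154 155 153 155 153 155 154 158 154 160 157 155 152 159
155 157 156 154 154 156 156 155 153 154 154 157 157 158 156 154 156 153 136 135 149 156 156 157 152
157 157 154 155 155 156 158 159 156 154 158 140 135 155 156 152 135 118 119 127 135 142 156 153 155
154 159 154 153 157 152 154 154 152 154 152  50  64 158 123 114 123 128 126 117 106 129 153 153 156
153 15
[... 693 characters left out ...]

113  33  24  10   6  14  60  64  64  49  36  37  50  35  43  63  62  94 153 154 152 158 154 153 153
 23  15  13  28  35  35  45  55  40  39  36  61  59  53  38  59  63  61 125 154 156 156 157 153 156
 30  29  37  54  24  17  27  40  38  38  54  66  61  63  62  67  60 119 157 155 155 154 154 157 156
 83 111  35  39  23  27  31  40  49  65  59  64  59  61  60  80 150 159 153 154 155 156 154 153 157
158 153 103  31  33  20  34  59  63  59  66  63  61  58 119 154 155 158 158 155 155 156 158 156 156
156 154 132  88  39  37  55  62  61  61  65  63  83 148 157 152 154 155 156 154 157 157 155 156 152
150 108 104 105  87  40  44  59  61  61  58 118 158 153 152 157 155 154 155 157 153 130 131 154 149
```

The scene view puts the head base at about (285,250) and the tip at about (302,243), so the pitch is about 10°. Finish levelling, lift slightly, shift forward 45 mm.

Request:
send_rows:
  slide:
    - [-1,0,7]
    - [-2,0,14]
    - [-2,0,20]
    - [-2,0,25]
    - [-2,0,27]
    - [-2,0,28]
    - [-2,0,28]
    - [-2,0,28]
  roll: [0,0,0,0,0,0,0,0]
  claw: [0.1,0.1,0.1,0.1,0.1,0.1,0.1,0.1]

```text
t: 27.62
eef_pos: [0.596, -0.2248, 0.0441]
tool_rot: [-0.0, 0.775, 0.631, -0.0]
contact_force: [-0.7, -0.0, -0.0]
gripper_width: 0.181
grasp_force: 19.7
```

Request:
send_rows:
  slide:
    - [0,0,-8]
    - [0,0,-15]
    - [0,0,-15]
    - [10,0,-15]
    - [20,0,-15]
    - [30,0,-15]
    - [38,0,-15]
    - [43,0,-15]
  roll: [0,0,0,0,0,0,0,0]
  claw: [0.1,0.1,0.1,0.1,0.1,0.1,0.1,0.1]

```text
t: 28.28
eef_pos: [0.6054, -0.1801, 0.0589]
tool_rot: [-0.0, 0.775, 0.632, 0.0]
contact_force: [-0.8, -0.2, -0.3]
gripper_width: 0.175
grasp_force: 19.5
```

```bash
python3 - <<'E'
from h import *
rest(-85,42)
o=bot.get_obs()["eef_pos"];gp=o+[0,0,.015]
im=bot.read_camera("scene");cv2.imwrite("pics/s12.png",im[:,:,::-1])
for t in(0,5,10):
    th=np.radians(t);print(t,proj("scene",[gp+d*np.array([W[0]*np.cos(th),W[1]*np.cos(th),-np.sin(th)]) for d in(.185,.241)]).round(1).tolist())
hs=cv2.cvtColor(im,cv2.COLOR_RGB2GRAY)
for r in hs[205:262:3]:print(' '.join('%3d'%v for v in r[255:330:3]))
E
```

```text
t28.28 pos [ 0.6054 -0.1801  0.0589] yaw 78.4 tilt [-0.     0.001 -1.   ] w 0.175 g 19.5 F [-0.8 -0.2 -0.3]
slide [-2.5 -0.8 16.9] roll 0.2
0 [[299.0, 238.1], [315.6, 227.7]]
5 [[298.6, 242.3], [314.9, 233.2]]
10 [[297.8, 246.7], [313.7, 238.8]]
 40 151 160 157 157 156 156 158 162 157 158 156 158 156 159 159 158 156 157 160 158 159 158 156 157
157 156 159 162 158 155 159 159 158 160 157 160 156 159 158 157 160 158 156 159 157 156 157 155 155
161 158 158 158 159 159 159 158 158 157 160 160 159 158 156 158 158 158 156 158 158 158 158 156 154
156 158 159 158 159 158 155 161 159 158 158 157 158 156 158 157 159 159 160 157 153 161 156 155 158
158 157 156 157 155 157 161 155 159 156 155 160 156 156 157 157 157 156 160 158 156 158 157 156 158
158 157 160 158 159 157 158 158 158 157 159 158 160 158 160 155 160 159 156 158 157 156 154 157 155
153 157 158 157 159 155 159 158 156 157 159 160 159 158 158 155 158 159 155 155 159 157 158 156 158
157 156 154 159 156 159 158 156 156 158 158 159 155 159 154 157 158 157 147 148 155 156 155 155 155
160 159 156 160 157 157 160 159 157 156 159 158 157 15
[... 345 characters left out ...]

160 158 160 158 156 158 159 155 159 155 158 155 131 137 117  64  89 103 156 157 156 157 157 159 158
158 157 158 157 157 157 100 103 158 156 140 133 128  98 128 109 137 155 153 157 158 155 159 154 160
156 156 158 156 157 157  53  59 142 130 134 108  98 146 159 150 110  92  94 154 159 157 154 156 155
158 157 162 157 158 157 120 106 137 127  90 129 158 160 131  95  92 103 102 135 157 157 161 160 154
159 158 159 159 156 142 133 131 102 104 156 154 154 105  96  95 104 102 126 157 157 158 157 157 154
158 161 158 132  51 114 113  78  38  72  83 101 127 101 106 101 115 149 158 159 157 161 154 155 155
156 152  87  30  21  23  56  36  22  18  91 123 104 105 106 130 158 155 158 156 159 160 156 157 155
```

The brush is level to about 3° and over the rest: head base at about (298,240), tip at about (316,232). Lower and release.

Request:
send_rows:
  slide:
    - [-1,-1,6]
    - [-2,-1,11]
    - [-2,-1,15]
    - [-2,-1,16]
    - [-2,-1,16]
    - [-2,-1,16]
    - [-2,-1,16]
    - [-2,-1,16]
  roll: [0,0,0,0,0,0,0,0]
  claw: [0.1,0.1,0.1,0.1,0.1,0.1,0.2,0.25]

```text
t: 29.0
eef_pos: [0.6038, -0.1844, 0.0431]
tool_rot: [0.0, 0.776, 0.631, 0.0]
contact_force: [-0.2, -0.0, 0.1]
gripper_width: 0.251
grasp_force: 0.0
```

Request:
send_rows:
  slide:
    - [0,0,0]
    - [0,0,0]
    - [0,0,0]
    - [0,0,0]
    - [0,0,-20]
    - [0,0,-50]
    - [0,0,-80]
    - [0,0,-110]
  roll: [0,0,0,0,0,0,0,0]
  claw: [0.35,0.5,0.6,0.6,0.6,0.6,0.6,0.6]

```text
t: 29.67
eef_pos: [0.6032, -0.1845, 0.1541]
tool_rot: [-0.0, 0.775, 0.631, -0.0]
contact_force: [-0.1, -0.3, -0.5]
gripper_width: 0.595
grasp_force: 0.0
```

Request:
send_rows:
  slide:
    - [-20,0,-20]
    - [-50,0,-40]
    - [-80,0,-60]
    - [-80,0,-60]
    - [-80,0,-60]
    - [-80,0,-60]
    - [-80,0,-60]
    - [-80,0,-60]
  roll: [0,0,0,0,0,0,0,0]
  claw: [0.6,0.6,0.6,0.6,0.6,0.6,0.6,0.6]

```text
t: 30.33
eef_pos: [0.5873, -0.2612, 0.2122]
tool_rot: [-0.001, 0.775, 0.632, -0.0]
contact_force: [0.1, 0.2, 0.4]
gripper_width: 0.596
grasp_force: 0.0
```

```bash
python3 - <<'E'
from h import *
rest(-160,210)
a={n:bot.read_camera(n) for n in("top","scene")}
X=C+[0,0,.0563]
for n in a:
    print(n,proj(n,[X+W*d for d in(-.1,.1,.16)]).round(1).tolist())
    s=cv2.cvtColor(a[n],cv2.COLOR_RGB2GRAY).astype(int);b=cv2.cvtColor(cv2.imread(f"pics/{n}0.png"),cv2.COLOR_BGR2GRAY).astype(int)
    y0,y1,x0,x1=(180,216,255,355) if n=="top" else (222,300,225,325)
    d=np.abs(s-b)>14
    for r in range(y0,y1,2):print(r,''.join('%4d'%v if q else '   .' for v,q in zip(s[r,x0:x1:4],d[r,x0:x1:4])))
E
```

```text
t30.33 pos [ 0.5873 -0.2612  0.2122] yaw 78.4 tilt [-0.001  0.001 -1.   ] w 0.596 g 0.0 F [0.1 0.2 0.4]
slide [5.5 0.3 2.2] roll 0.2
top [[347.5, 205.1], [282.8, 192.2], [263.4, 188.4]]
180    .   .   .   .   .   .   .   .   .   .   .   .   .   .   .   .   .   .   .   .   .   .   .   .   .
182    .   .   .   .   .   .   .   .   .   .   .   .   .   .   .   .   .   .   .   .   .   .   .   .   .
184    .   .   .   .   .   .   .   .   .   .   .   .   .   .   .   .   .   .   .   .   .   .   .   .   .
186    .   .   .   . 121   .   .   .   .   .   .   .   .   .   .   .   .   .   .   .   .   .   .   .   .
188    .   .   . 125 115 120 116   .   .   .   .   .   .   .   .   .   .   .   .   .   .   .   .   .   .
190    .   .   . 125   . 123 123 115 129   .   .   .   .   .   .   .   .   .   .   .   .   .   .   .   .
192    .   .   . 121 121 128 123   .   . 120   .   .   .   .   .   .   .   .   .   .   .   .   .   .   .
194    .   .   .   . 101 118 129   . 123   .   . 129  90   .   .   .   .   .   .   .   .   .   .   .   .
196    .   .   .   . 108  89  89 106  93  88 112 138 149 135 107   .   .  
[... 4425 characters left out ...]
 .   .   .   .   .   .   .   . 156   . 157   .   .   .   .   . 130 106
288    .   .   .   .   .  98 109   .   .   .   .   .   .   .   .   .   .   .   .   . 115   .   .   .   .
290  157   .   .   .  96 102   .   .   .   .   .   . 155   .   .   .   .   .   .   .   .   .   .   .   .
292    .   .   . 103 104 115   .   .   .   .   .   .   . 156   .   .   .   . 159   .   .   .   .   .   .
294    . 160 129 102 111   .   . 157   .   .   .   .   .   .   .   .   .   .   .   .   .   .   .   .   .
296    .   . 108 101   . 158 156   .   . 133   .   .   .   . 158   .   .   .   . 157   .   .   .   .   .
298    . 119 106   .   .   .   .   .   .   . 157   .   .   . 154   .   . 158 157   .   .   .   .   .   .
```

Both views match a brush centred on the rest. Predicted handle end and tip: (347,205) and (263,188) in top, (234,283) and (315,232) in scene. The visible ends lie within a few pixels of those, and the gripper is clear.

```bash
python3 -c "
from station import bot
print(bot.hand_in())"
```

```text
the job is handed in; nothing more can be done
None
```

I handed the job in at 30.4 s with the brush let go in both notches of the rest. Before that it was laid there once, then pressed on the jar floor three times at about 7–8 N. Both camera views match a brush centred on the rest, but the hand-in returned no verdict.

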